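# Tare the balance through its covered well

### The arm

A 6-joint arm with a two-finger parallel gripper is mounted at the origin on a cart in front of the work surface, level with it; the furniture and walls round the work are solid. World frame = base frame: x ahead of the robot, y to its left, z up, the work surface at z = 0. Lengths are in m, angles in rad, forces in N, time in s.
With the tool pointing down it reaches from about 0.3 to 0.775 m from the base axis. Payload 14.6 kg.
Tool frame: the origin (TCP) lies midway between the tips of the shut fingers; the grasp point (between the pads) lies 19 mm behind it (ctrl.grip_depth is the z of the grasp point in the tool frame, in m); z points along the fingers, y is the line along which they close (so a half turn about z gives the same grasp; the last joint's range is limited). The gripper opens to 94 mm and grips with 3 to 60 N. Pads are 16 mm wide; open, the fingers measure 119 mm over their backs; the gripper's body (75 mm by 177 mm) begins 78 mm behind the grasp point.
Start: joints at [-1.173, 0.3, 1.521, -0, 1.321, -0.067], TCP at [0.247, -0.492, 0.205] pointing down, gripper open.
Joint ranges: [-3.03, 3.03], [-0.79, 2.21], [0.23, 2.52], [-1.04, 4.18], [0, 3.07], [-2.55, 2.55]. Speed limits (rad/s): [2.22, 2.22, 2.57, 3.14, 3.14, 3.14].

### API

Orientations are given as [roll, pitch, yaw] about the fixed x, y, z axes, in that order (R = Rz(yaw) Ry(pitch) Rx(roll)).
In Python, from station import ctrl gives the robot as it stands. The module is installed in compiled form; this text tells all that it offers.
- The arm moves only by the tool carry_out, never from a script. Its argument "commands" is a list of rows, each a list of 3 entries, a list of its own where there are three numbers: the closure, from 0 (fully open) to 1 (shut), then the shift along the tool's x, y, z in mm, then the turn, a rotation vector about the tool's x, y, z in rad. In form: [[gripper, [tx, ty, tz], [wx, wy, wz]], ...]. A call has 1 to 10 rows; each row shifts and turns the commanded pose from where the row before left it, along the tool's axes as they then stand; what a row does not reach is not made up. A row lasts 1/8 s, in which the tool goes at most 62.5 mm and 10.7 degrees, less where a joint would pass 70% of its speed; a pose out of reach is approached as far as the arm can. A call with a gripper value outside its range is refused whole. The fingers move at their own pace and stop on an object; "squeeze" is the grip in N (left out, the last holds). Time passes only in rows, so rows that do not move let the fingers close. It gives the time, the measured TCP pose, the force, the opening and the grip force at its end, in the units of the state.
- ctrl.get_obs(): the state, without advancing time (a new reading comes with each control period).
- ctrl.camera(name): name is "side" or "top"; returns a dict with "img" (480x640x3 uint8, blue, green, red), "camera_matrix" (3x3 intrinsics, pixels), "k1" (the pictures are not rectified: a ray, as slopes to the right and down, at radius r is drawn at 1 + k1 r^2 times it, then the intrinsics apply), "rvec" (rotation vector, rad) and "tvec" (3), from world to camera coordinates, as OpenCV has them. Camera axes: x right, y down, z forward; pixel columns grow to the right and rows downward; lengths in m; the calibration is good to about 2 mm. A picture is of the moment at which its call begins. There is no depth.
- ctrl.hand_in(): hands the job in; it is judged then, once.
Trained networks look in the newest picture that a camera, given by its name, has taken for a name from the list of things; names that differ only in an ending like _2 or _b are one class to them, and where a whole thing is asked for, a point or a joint stands for the part that bears it (a point fixed in the world has none). Each returns a list of dicts, best first, with "score" (0 to 1); they miss things now and then, are a little off and sometimes report something else, mostly with a low value. They report only what shows in the picture. A call takes as long as a camera call.
- ctrl.outline_of(thing, camera): "region" (480x640 bool, what is visible of it).
- ctrl.place_of(thing, camera): "at" ([x, y, z] in m, in world coordinates, good to about 4 mm: a listed point, or the origin of a listed thing).
The state is a dict: "time_s": time; "qpos": joint angles; "joint_vel": joint speeds; "tau": joint torques, N m; "ee_pos": TCP position; "eef_rot": TCP orientation; "force": force on the tool from outside, world axes, zero at the start; "moment": the same for the moment, N m; "grip_width": finger opening in m; "grip_force": force on a finger pad.
Only numpy, scipy, OpenCV 4.12 (cv2) and the standard library are available. Lean on these libraries where they do the work, as an engineer would, in place of code of your own. Each camera call takes 0.05 s, during which the arm holds its last target. There are 200 camera calls.

### The job

Tare the balance that carries the green dish: with the fingertips push the blue fin on its grey cover to the balance's left until the cover is fully open, reach into the well and press the sunken orange key right down, holding it for about a second, then let it up and push the cover back fully home over the well. Push and press only: do not pinch the fins or pick anything up, and leave both dishes where they lie on their pans, the other balance as it is and everything else on the bench undisturbed.

Things in the scene. Friction and masses are not known exactly. Their poses are not given: they have to be found in the camera images.
- balance_a: the balance that carries the green plastic dish; the two look alike but for the load and either may be on the left. White box fixed to the bench, 200 (x) x 176 (y) mm; origin centre of underside; x points from its display (robot side at yaw 0) to the pan at the rear, y to its left, z up. Deck top at z 75 mm; steel pan, 102 mm in diameter, top at z 66, centre (44, 0)
- well_a (a point): centre of the well's mouth in the deck of balance_a, at (-56, -35, 75) mm in its frame: round, 50 mm in diameter, the orange key at its bottom, hidden by the grey cover while that is shut; axes as the balance's
- key_a (a joint): the tare key (disc 34 mm in diameter) of balance_a: 0 up, grows as it is pressed straight down, 0.006 m fully down; sprung, 0.7 N to start, 4.9 N at full travel, comes up by itself; it counts as pressed from 0.0045
- key_a_top (a point): centre of the top face of balance_a's key, 25 mm below the deck when up
- cover_a (a joint): sliding cover of balance_a, grey plate 66 x 66 mm, its top 6.5 mm above the deck, between two guides (5 mm high, along y). 0: home at its stop, centred over the well; grows to 0.066 m (stop) as it slides to the balance's left (+y). Stays where left, takes about 1.5 N. The well is wholly covered below 0.008, wholly bare from 0.058
- cover_a_fin (a point): middle of the top edge of the blue fin on balance_a's cover: the fin stands across the middle of the plate, 40 mm long (balance x), 10 mm thick (y), 16 mm high above the plate; moves with the cover; axes as the balance's
- balance_b: the balance that carries the glass Petri dish; the two look alike but for the load and either may be on the left. White box fixed to the bench, 200 (x) x 176 (y) mm; origin centre of underside; x points from its display (robot side at yaw 0) to the pan at the rear, y to its left, z up. Deck top at z 75 mm; steel pan, 102 mm in diameter, top at z 66, centre (44, 0)
- well_b (a point): centre of the well's mouth in the deck of balance_b, at (-56, -35, 75) mm in its frame: round, 50 mm in diameter, the orange key at its bottom, hidden by the grey cover while that is shut; axes as the balance's
- key_b (a joint): the tare key (disc 34 mm in diameter) of balance_b: 0 up, grows as it is pressed straight down, 0.006 m fully down; sprung, 0.7 N to start, 4.9 N at full travel, comes up by itself; it counts as pressed from 0.0045
- key_b_top (a point): centre of the top face of balance_b's key, 25 mm below the deck when up
- cover_b (a joint): sliding cover of balance_b, grey plate 66 x 66 mm, its top 6.5 mm above the deck, between two guides (5 mm high, along y). 0: home at its stop, centred over the well; grows to 0.066 m (stop) as it slides to the balance's left (+y). Stays where left, takes about 1.5 N. The well is wholly covered below 0.008, wholly bare from 0.058
- cover_b_fin (a point): middle of the top edge of the blue fin on balance_b's cover: the fin stands across the middle of the plate, 40 mm long (balance x), 10 mm thick (y), 16 mm high above the plate; moves with the cover; axes as the balance's
- green_dish: shallow green plastic dish, 94 mm in diameter, 22 mm high, 30 g, loose on the pan of balance_a; origin centre of underside
- petri_dish: glass Petri dish, 95 mm in diameter, 16 mm high, loose on the pan of balance_b; origin centre of underside
- stopper_2: bystander: black rubber stopper, 35 mm wide, 30 mm high, standing between the balances; origin centre of underside
- marker: bystander: white marker pen with a blue cap, 139 x 16 x 16 mm, lying on the bench at the right; origin centre of underside
- beaker_100: bystander: small glass beaker upside down, 61 mm wide, 69 mm high, at the right; origin centre of underside
- tape_roll: bystander: roll of tan label tape lying flat, 72 mm wide, 18 mm high, behind the left balance; origin centre of underside
- reagent_2: bystander: clear stoppered reagent bottle, 46 mm wide, 89 mm high, at the left rear. Fixed glassware stands left of it and big bottles behind, up to about 0.35 m tall: swing across above them; origin centre of underside

How it is judged:
By the outcome, as a careful person would: the job done as asked, in the order asked, and still so for the second after the job is handed in, with the robot touching nothing.
It also fails if it takes over 58 s, if anything falls off the work surface, if the arm or the gripper's body presses on something with over 40 N, if the wrist force passes 120 N, or if a joint passes its speed limit or range.

## Working session

There is one attempt and no reset: what is moved stays moved. The work goes in short steps, Python scripts to look and compute and a tool call to move; the robot and the scene stay as the last step left them, time stands still between calls to the robot, and variables do not carry over. Pictures are saved under pics/ and viewed, at most 10 in all, crops included, and the job is handed in when it is done.

Besides the shell and the picture viewer there is one more tool, called as name([rows], argument=value, ...), one row to a line, values as JSON. carry_out: Moves the arm, as the interface text tells. Its arguments: {"type":"object","properties":{"commands":{"type":"array","items":{"type":"array"}},"squeeze":{"type":"number"}},"required":["commands"]}

```bash
mkdir -p pics; python3 - <<'E'
from station import ctrl
import cv2
o=ctrl.get_obs();print({k:o[k] for k in('time_s','ee_pos','eef_rot','force','grip_width')})
for c in('top','side'):
    d=ctrl.camera(c);cv2.imwrite(f'pics/{c}0.png',d['img'])
    print(c,d['tvec'],d['rvec'],d['camera_matrix'][0][0],d['k1'])
    for t in('balance_a','well_a','cover_a_fin','balance_b','green_dish','petri_dish'):
        print(t,[(round(r['score'],2),[round(float(v),4) for v in r['at']]) for r in ctrl.place_of(t,c)])
E
```

```text
{'time_s': 0.0, 'ee_pos': array([ 0.24643621, -0.49143441,  0.20488795]), 'eef_rot': array([-3.14049419e+00, -1.00183226e-04,  4.64767729e-01]), 'force': array([-0.12988368, -0.0414494 ,  0.28608179]), 'grip_width': 0.09364289404795827}
top [-0.00995764  0.54633564  1.32674551] [ 2.16893184 -2.18699765  0.12180892] 547.7796909444909 -0.07306289265111161
balance_a [(0.74, [0.5319, 0.1762, -0.002]), (0.62, [0.4981, -0.1702, 0.0031])]
well_a [(0.95, [0.4327, -0.1941, 0.0772]), (0.74, [0.4741, 0.1403, 0.0762])]
cover_a_fin [(0.59, [0.4798, 0.1463, 0.0994])]
balance_b [(0.74, [0.5319, 0.1762, -0.002]), (0.62, [0.4981, -0.1702, 0.0031])]
green_dish [(0.82, [0.5808, 0.1713, 0.0667])]
petri_dish [(0.84, [0.5408, -0.185, 0.0659])]
side [0.57123015 0.08612501 1.23544588] [ 0.06443123 -2.88586445  1.21773283] 493.53668910030075 -0.08684271452152863
balance_a [(0.93, [0.5347, 0.1749, 0.0011]), (0.91, [0.4953, -0.1683, -0.0022])]
well_a [(0.74, [0.5402, -0.1894, 0.0649]), (0.66, [0.4358, -0.1931, 0.0742]), (0.63, [0.4803, 0.1423, 0.0748]), (0.45, [0.6587, -0.3545, -0.0052])]
cover_a_fin [(0.78, [0.4771, 0.1435, 0.0996])]
balance_b [(0.93, [0.5347, 0.1749, 0.0011]), (0.91, [0.4953, -0.1683, -0.0022])]
green_dish [(0.85, [0.5733, 0.17, 0.0674]), (0.26, [0.7109, 0.1996, 0.0014])]
petri_dish [(0.97, [0.5394, -0.1872, 0.0658])]
```

View pics/top0.png

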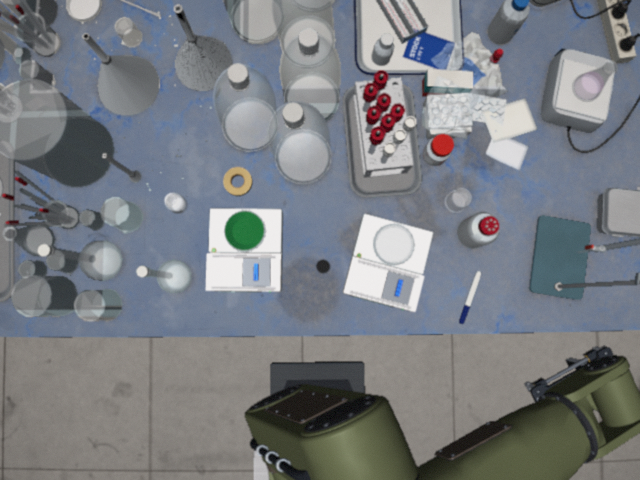

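View pics/side0.png

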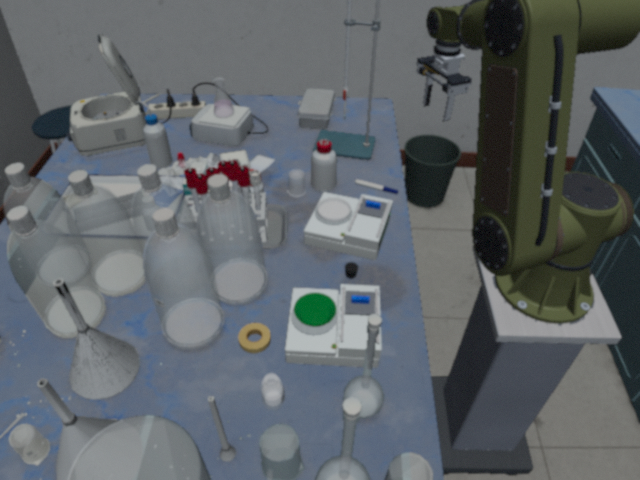

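The green dish's balance is on the left (top view box ~205–282, 208–292; fin at ~(256,271)). Its cover is on the right, shut. Next I fit the yaw.

```bash
cat > h.py <<'E'
from station import ctrl
import cv2,numpy as np
from scipy.optimize import minimize
def proj(d,P):
    P=np.atleast_2d(P).astype(float);k=np.array([d['k1'],0,0,0,0])
    return cv2.projectPoints(P,np.array(d['rvec'],float),np.array(d['tvec'],float),np.array(d['camera_matrix'],float),k)[0][:,0]
def unproj(d,px,z):
    u=cv2.undistortPoints(np.array(px,float).reshape(-1,1,2),np.array(d['camera_matrix'],float),np.array([d['k1'],0,0,0,0]))[:,0]
    R=cv2.Rodrigues(np.array(d['rvec'],float))[0];t=np.array(d['tvec'],float).ravel()
    C=-R.T@t;r=np.c_[u,np.ones(len(u))]@R
    return C+r*((z-C[2])/r[:,2])[:,None]
def w(p,L):
    c,s=np.cos(p[2]),np.sin(p[2]);L=np.atleast_2d(L)
    return np.c_[p[0]+c*L[:,0]-s*L[:,1],p[1]+s*L[:,0]+c*L[:,1],L[:,2]]
def blue(d,guess,rad=45):
    h=cv2.cvtColor(d['img'],cv2.COLOR_BGR2HSV);m=(h[...,1]>150)&(h[...,2]>120)&(h[...,0]>98)&(h[...,0]<125)
    y,x=np.nonzero(m);k=np.hypot(x-guess[0],y-guess[1])<rad
    return np.c_[x,y][k].astype(float)
E
python3 - <<'E'
from h import *
D={c:ctrl.camera(c) for c in('top','side')}
box=np.array([[x,y,z] for x in(-.1,.1) for y in(-.088,.088) for z in(0,.075)])
M={}
for c in D:
    best=[r for r in ctrl.outline_of('balance_a',c)]
    g=proj(D[c],[.54,.22,.075])[0]
    for r in best:
        m=r['region'].astype(np.uint8); 
        ys,xs=np.nonzero(m); print(c,r['score'],m.sum(),xs.min(),xs.max(),ys.min(),ys.max())
        q=proj(D[c],[.533,.175,.05])[0]
        if np.hypot(xs.mean()-q[0],ys.mean()-q[1])<25:M[c]=m
def cost(p,cs):
    s=0
    for c in cs:
        S=4;hull=cv2.convexHull((proj(D[c],w(p,box))*16).astype(np.int32))
        a=np.zeros((480,640),np.uint8);cv2.fillConvexPoly(a,hull,255,cv2.LINE_AA,4)
        m=cv2.fillConvexPoly(np.zeros_like(a),cv2.convexHull(np.argwhere(M[c])[:,::-1].astype(np.int32)),255)
        s+=np.abs(a/255.-m/255.).sum()
    return s
for cs in(['top'],['side'],['top','side']):
    if not all(c in M for c in cs):continue
    r=min((minimize(cost,[.533,.1755,y],args=(cs,),method='Nelder-Mead',options=dict(initial_simplex=[[.533,.1755,y],[.54,.1755,y],[.533,.182,y],[.533,.1755,y+.08]])) for y in(-.1,0,.1)),key=lambda r:r.fun)
    print(cs,r.x,r.fun,'fin',w(r.x,[-.056,-.035,.0975]))
for c in D:
    b=blue(D[c],proj(D[c],[.478,.145,.0975])[0],20);v=np.linalg.svd(unproj(D[c],b,.0925)[:,:2]-unproj(D[c],b,.0925)[:,:2].mean(0))[2][0]
    print(c,len(b),b.mean(0),unproj(D[c],b,.0925).mean(0),'fin yaw',np.arctan(v[1]/v[0]))
im=D['top']['img'][190:310,180:340];cv2.imwrite('pics/t1.png',cv2.resize(im,None,fx=5,fy=5,interpolation=cv2.INTER_CUBIC))
E
```

```text
top 0.93 4816 206 282 209 291
top 0.61 4868 343 431 215 310
top 0.52 1218 225 263 212 250
side 0.81 3735 304 392 193 259
side 0.73 5499 285 381 284 366
side 0.41 719 260 285 373 409
['top'] [0.54841227 0.12392241 0.2245559 ] 5228.3372549019605 fin [[0.50161183 0.07733144 0.0975    ]]
['side'] [ 0.52967928  0.16846977 -0.02326085] 482.4509803921569 fin [[0.47288037 0.13478173 0.0975    ]]
['top', 'side'] [ 0.52965793  0.16836931 -0.02309488] 5805.054901960784 fin [[0.47286461 0.13467184 0.0975    ]]
top 52 [255.69230769 272.25      ] [0.47474745 0.14276827 0.0925    ] fin yaw -0.051647003844695887
side 83 [359.81927711 298.04819277] [0.47548958 0.14052364 0.0925    ] fin yaw 0.032561399491980364
```

View pics/t1.png

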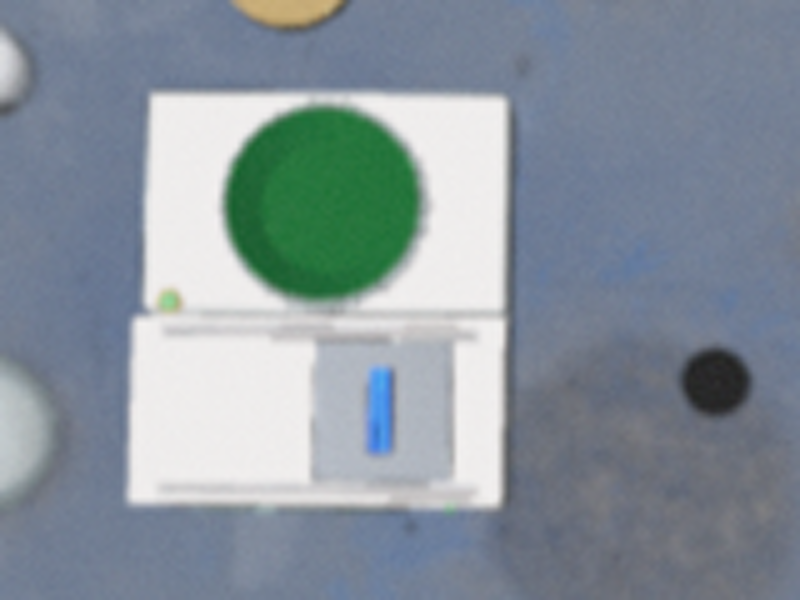

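The crop shows the cover plate (corners ~(315,340),(453,342),(449,480),(312,480)), the fin at (381,411), and the front deck's corners. I'll unproject these.

```bash
python3 - <<'E'
from h import *
d=ctrl.camera('top')
f=lambda P,z:unproj(d,np.array(P)/5.+[180-.4,190-.4],z)
c=f([(315,340),(453,342),(449,480),(312,480)],.0815)
k=f([(133,317),(507,317),(502,506),(128,506)],.075)
for a in(c,k):
    print(a.round(4)[:,:2].tolist(),a.mean(0).round(4))
    e=[a[0]-a[1],a[3]-a[2]];print('yaw from y-edges',[float(np.arctan2(-v[0],v[1]).round(3)) for v in e],'x-edges',[float(np.arctan2(*(v[1],v[0])).round(3)) for v in(a[0]-a[3],a[1]-a[2])])
print('fin',f([(381,411)],.0975), f([(368,368),(392,368),(392,454),(368,454)],.0975))
E
```

```text
[[0.5101, 0.175], [0.5087, 0.1097], [0.4436, 0.1116], [0.4441, 0.1761]] [0.4766 0.1431 0.0815]
yaw from y-edges [-0.022, -0.007] x-edges [-0.017, -0.029]
[[0.5222, 0.2627], [0.5209, 0.0846], [0.4313, 0.0871], [0.4325, 0.2642]] [0.4767 0.1746 0.075 ]
yaw from y-edges [-0.008, -0.007] x-edges [-0.016, -0.029]
fin [[0.47555105 0.14198188 0.0975    ]] [[0.49565571 0.1480913  0.0975    ]
 [0.49557195 0.13689116 0.0975    ]
 [0.45550835 0.13682665 0.0975    ]
 [0.45559042 0.14799518 0.0975    ]]
```

carry_out([
  [1,[12,-11,0],[0,0,0]],
  [1,[24,-22,0],[0,0,0]],
  [1,[24,-22,0],[0,0,0]],
  [1,[24,-22,0],[0,0,0]],
  [1,[24,-22,0],[0,0,0]],
  [1,[24,-22,0],[0,0,0]],
  [1,[24,-22,0],[0,0,0]],
  [1,[24,-22,0],[0,0,0]],
  [1,[24,-22,0],[0,0,0]],
  [1,[24,-22,0],[0,0,0]],
])

```text
time_s: 2.2
ee_pos: [0.3567, -0.2008, 0.2055]
eef_rot: [3.141, -0.0, 0.465]
force: [0.5, 0.5, 0.0]
grip_width: 0.0004
grip_force: 0.0
```

carry_out([
  [1,[24,-22,0],[0,0,0]],
  [1,[24,-22,0],[0,0,0]],
  [1,[24,-22,0],[0,0,0]],
  [1,[24,-22,0],[0,0,0]],
  [1,[24,-22,0],[0,0,0]],
  [1,[24,-22,0],[0,0,0]],
  [1,[24,-22,0],[0,0,0]],
  [1,[24,-22,0],[0,0,0]],
  [1,[24,-22,0],[0,0,0]],
  [1,[24,-22,0],[0,0,0]],
])

```text
time_s: 3.45
ee_pos: [0.4721, 0.1032, 0.2055]
eef_rot: [3.142, -0.0, 0.465]
force: [-0.2, 0.8, -0.1]
grip_width: 0.001
grip_force: 0.0
```

carry_out([
  [1,[8,-8,0],[0,0,-0.11]],
  [1,[0,0,0],[0,0,-0.11]],
  [1,[0,0,0],[0,0,-0.11]],
  [1,[0,0,0],[0,0,-0.11]],
  [1,[0,0,0],[0,0,-0.11]],
  [1,[0,0,0],[0,0,-0.11]],
  [1,[0,0,0],[0,0,-0.11]],
  [1,[0,0,0],[0,0,-0.11]],
  [1,[0,0,0],[0,0,-0.11]],
  [1,[0,0,0],[0,0,-0.1]],
])

```text
time_s: 4.7
ee_pos: [0.4754, 0.1129, 0.2055]
eef_rot: [3.142, -0.0, 1.559]
force: [-0.3, -0.5, 0.1]
grip_width: 0.0006
grip_force: 0.0
```

carry_out([
  [1,[0,0,15],[0,0,0]],
  [1,[0,0,20],[0,0,0]],
  [1,[0,0,20],[0,0,0]],
  [1,[0,0,20],[0,0,0]],
  [1,[0,0,15],[0,0,0]],
  [1,[0,0,10],[0,0,0]],
  [1,[0,0,8],[0,0,0]],
  [1,[0,0,5],[0,0,0]],
  [1,[0,0,4],[0,0,0]],
  [1,[0,0,0],[0,0,0]],
])

```text
time_s: 5.95
ee_pos: [0.4761, 0.1123, 0.0884]
eef_rot: [-3.142, 0.0, 1.555]
force: [0.3, -0.5, 0.4]
grip_width: 0.0009
grip_force: 0.0
```

```bash
python3 - <<'E'
from h import *
d=ctrl.camera('side');o=ctrl.get_obs();print(o['ee_pos'],o['force'])
print(proj(d,[o['ee_pos'],[.4765,.143,.0975]]))
cv2.imwrite('pics/s1.png',cv2.resize(d['img'][240:380,270:420],None,fx=4,fy=4,interpolation=cv2.INTER_CUBIC))
E
```

```text
[0.47624123 0.11235482 0.0885754 ] [0.34285023 0.07415046 0.43935995]
[[359.13934819 289.57906159]
 [359.53261456 297.40578439]]
```

View pics/s1.png

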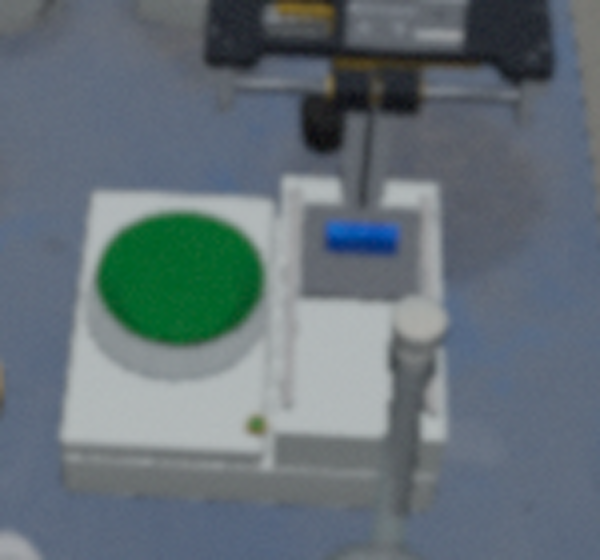

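The fingertip stands just right of the fin (blue at ~(362,237) in the crop), centred on it and above the plate. Now I push left.

carry_out([
  [1,[6,0,0],[0,0,0]],
  [1,[6,0,0],[0,0,0]],
  [1,[6,0,0],[0,0,0]],
  [1,[6,0,0],[0,0,0]],
  [1,[8,0,0],[0,0,0]],
  [1,[8,0,0],[0,0,0]],
  [1,[8,0,0],[0,0,0]],
  [1,[8,0,0],[0,0,0]],
  [1,[8,0,0],[0,0,0]],
  [1,[8,0,0],[0,0,0]],
])

```text
time_s: 7.25
ee_pos: [0.4773, 0.1849, 0.0884]
eef_rot: [3.142, 0.0, 1.555]
force: [1.1, -1.5, 0.2]
grip_width: 0.0004
grip_force: 0.9
```

carry_out([
  [1,[4,0,0],[0,0,0]],
  [1,[3,0,0],[0,0,0]],
  [1,[2,0,0],[0,0,0]],
  [1,[0,0,0],[0,0,0]],
])

```text
time_s: 7.75
ee_pos: [0.4773, 0.192, 0.0884]
eef_rot: [-3.141, 0.003, 1.555]
force: [-0.0, -12.0, 4.4]
grip_width: 0.0003
grip_force: 6.2
```

carry_out([
  [1,[-4,0,0],[0,0,0]],
  [1,[-6,0,0],[0,0,0]],
  [1,[0,0,-15],[0,0,0]],
  [1,[-10,0,-20],[0,0,0]],
  [1,[-20,0,-20],[0,0,0]],
  [1,[-30,0,-20],[0,0,0]],
  [1,[-30,0,0],[0,0,0]],
  [1,[-30,0,0],[0,0,0]],
  [1,[-30,0,0],[0,0,0]],
  [1,[0,0,0],[0,0,0]],
])

```text
time_s: 9.0
ee_pos: [0.475, 0.0322, 0.1645]
eef_rot: [3.141, -0.0, 1.553]
force: [-0.1, 0.8, -0.4]
grip_width: 0.0008
grip_force: 0.0
```

```bash
python3 - <<'E'
from h import *
for c in('top','side'):
    d=ctrl.camera(c)
    for t in('well_a','key_a_top','cover_a_fin'): print(c,t,[(round(r['score'],2),np.round(r['at'],4).tolist()) for r in ctrl.place_of(t,c)])
    q=proj(d,[.4765,.18,.08])[0].astype(int)
    a=d['img'][q[1]-50:q[1]+50,q[0]-66:q[0]+66];print(c,q[0]-66,q[1]-50)
    globals()[c]=cv2.resize(a,None,fx=5.6,fy=5.6,interpolation=cv2.INTER_CUBIC)
    h=cv2.cvtColor(d['img'],cv2.COLOR_BGR2HSV);m=(h[...,0]>5)&(h[...,0]<20)&(h[...,1]>150)&(h[...,2]>100)
    y,x=np.nonzero(m);k=np.hypot(x-q[0],y-q[1])<50
    if k.sum(): print('orange',k.sum(),x[k].mean(),y[k].mean(),unproj(d,[[x[k].mean(),y[k].mean()]],.05))
    b=blue(d,proj(d,[.4775,.209,.0975])[0],20)
    if len(b):print('blue',len(b),b.mean(0),unproj(d,[b.mean(0)],.0925))
    cv2.imwrite(f'pics/{c}2.png',globals()[c])
E
```

```text
top well_a [(0.93, [0.4347, -0.1907, 0.0758]), (0.92, [0.475, 0.1419, 0.0748])]
top key_a_top [(0.67, [0.4786, 0.1402, 0.0482])]
top cover_a_fin [(0.6, [0.4803, 0.2066, 0.0989])]
top 174 221
orange 82 258.9146341463415 271.5121951219512 [[0.47846793 0.13954966 0.05      ]]
blue 56 [228.66071429 271.73214286] [[0.47640889 0.20605386 0.0925    ]]
side well_a [(0.8, [0.4771, 0.1435, 0.0761]), (0.8, [0.4357, -0.1923, 0.0769])]
side key_a_top [(0.52, [0.4769, 0.1409, 0.0488])]
side cover_a_fin [(0.65, [0.4753, 0.2091, 0.0965])]
side 293 265
orange 71 359.0845070422535 307.2535211267606 [[0.47412299 0.13164039 0.05      ]]
blue 82 [358.31707317 320.79268293] [[0.47976997 0.20352024 0.0925    ]]
```

View pics/top2.png

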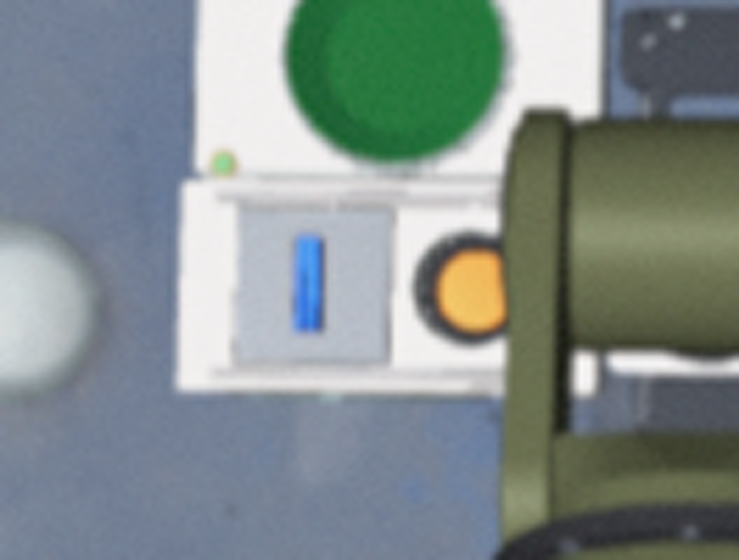

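View pics/side2.png

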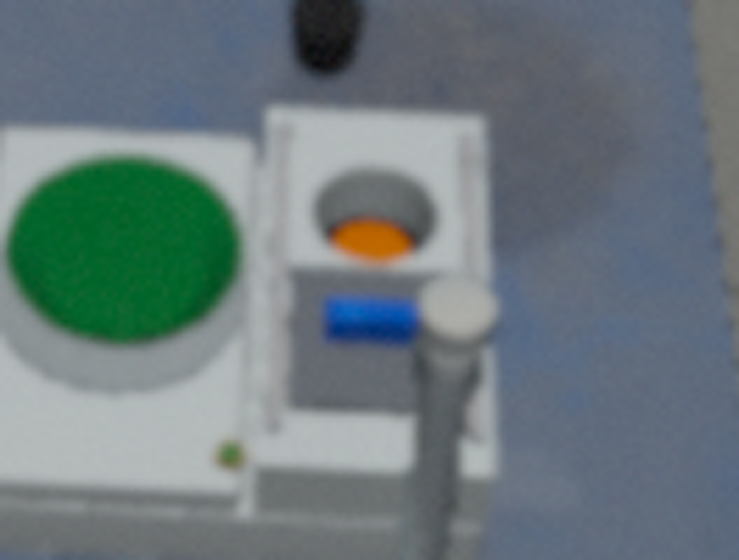

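The cover is fully open, and the orange key is bare at about (0.477, 0.140). Next: move over the key and down.

carry_out([
  [1,[18,0,0],[0,0,0]],
  [1,[30,0,0],[0,0,0]],
  [1,[30,0,0],[0,0,0]],
  [1,[20,0,0],[0,0,0]],
  [1,[10,0,10],[0,0,0]],
  [1,[0,0,20],[0,0,0]],
  [1,[0,0,20],[0,0,0]],
  [1,[0,0,20],[0,0,0]],
  [1,[0,0,8],[0,0,0]],
  [1,[0,0,0],[0,0,0]],
])

```text
time_s: 10.65
ee_pos: [0.4765, 0.1412, 0.0851]
eef_rot: [-3.141, 0.0, 1.555]
force: [-0.6, -0.5, -0.1]
grip_width: 0.0004
grip_force: 0.0
```

carry_out([
  [1,[0,0,8],[0,0,0]],
  [1,[0,0,8],[0,0,0]],
  [1,[0,0,8],[0,0,0]],
  [1,[0,0,6],[0,0,0]],
  [1,[0,0,3],[0,0,0]],
  [1,[0,0,0],[0,0,0]],
])

```text
time_s: 11.4
ee_pos: [0.4766, 0.1414, 0.0523]
eef_rot: [-3.141, 0.0, 1.555]
force: [-0.3, 0.2, -0.6]
grip_width: 0.0002
grip_force: 0.0
```

carry_out([
  [1,[0,0,2],[0,0,0]],
  [1,[0,0,2],[0,0,0]],
  [1,[0,0,2],[0,0,0]],
  [1,[0,0,2],[0,0,0]],
  [1,[0,0,1],[0,0,0]],
  [1,[0,0,0],[0,0,0]],
])

```text
time_s: 12.15
ee_pos: [0.4768, 0.1414, 0.0441]
eef_rot: [3.141, -0.0, 1.555]
force: [-2.6, -0.9, 10.4]
grip_width: 0.0004
grip_force: 5.4
```

Bottomed out at 10.4 N. I hold it to about a second, then let it up.

carry_out([
  [1,[0,0,0],[0,0,0]],
  [1,[0,0,0],[0,0,0]],
  [1,[0,0,0],[0,0,0]],
  [1,[0,0,0],[0,0,0]],
  [1,[0,0,0],[0,0,0]],
  [1,[0,0,0],[0,0,0]],
  [1,[0,0,-4],[0,0,0]],
  [1,[0,0,-8],[0,0,0]],
  [1,[0,0,-15],[0,0,0]],
  [1,[0,0,-20],[0,0,0]],
])

```text
time_s: 13.4
ee_pos: [0.4764, 0.1413, 0.0913]
eef_rot: [-3.141, 0.0, 1.555]
force: [-0.0, -1.0, 0.5]
grip_width: 0.0003
grip_force: 0.0
```

carry_out([
  [1,[0,0,-20],[0,0,0]],
  [1,[0,0,-20],[0,0,0]],
  [1,[15,0,-5],[0,0,0]],
  [1,[25,0,0],[0,0,0]],
  [1,[25,0,0],[0,0,0]],
  [1,[20,0,0],[0,0,0]],
  [1,[10,0,0],[0,0,0]],
  [1,[0,0,0],[0,0,0]],
])

```text
time_s: 14.4
ee_pos: [0.478, 0.2367, 0.1352]
eef_rot: [-3.141, 0.0, 1.556]
force: [0.6, -0.7, -0.8]
grip_width: 0.0004
grip_force: 0.0
```

```bash
python3 - <<'E'
from h import *
t=ctrl.camera('top');s=ctrl.camera('side')
for z in(.1,.15,.2,.25):print(z,unproj(t,[[141,271]],z)[0].round(3),unproj(s,[[375,320]],z)[0].round(3))
E
```

```text
0.1 [0.479 0.41  0.1  ] [0.445 0.206 0.1  ]
0.15 [0.477 0.394 0.15 ] [0.451 0.245 0.15 ]
0.2 [0.474 0.379 0.2  ] [0.457 0.284 0.2  ]
0.25 [0.471 0.363 0.25 ] [0.463 0.323 0.25 ]
```

carry_out([
  [1,[0,0,12],[0,0,0]],
  [1,[0,0,15],[0,0,0]],
  [1,[0,0,10],[0,0,0]],
  [1,[0,0,6],[0,0,0]],
  [1,[0,0,4],[0,0,0]],
  [1,[0,0,0],[0,0,0]],
])

```text
time_s: 15.25
ee_pos: [0.4781, 0.2363, 0.0883]
eef_rot: [-3.141, 0.0, 1.555]
force: [0.6, 0.4, 0.6]
grip_width: 0.0004
grip_force: 0.0
```

carry_out([
  [1,[-6,0,0],[0,0,0]],
  [1,[-6,0,0],[0,0,0]],
  [1,[-6,0,0],[0,0,0]],
  [1,[-8,0,0],[0,0,0]],
  [1,[-8,0,0],[0,0,0]],
  [1,[-8,0,0],[0,0,0]],
  [1,[-8,0,0],[0,0,0]],
  [1,[-8,0,0],[0,0,0]],
  [1,[-8,0,0],[0,0,0]],
  [1,[-8,0,0],[0,0,0]],
])

```text
time_s: 16.5
ee_pos: [0.4769, 0.1618, 0.0885]
eef_rot: [-3.142, 0.0, 1.555]
force: [-0.9, 1.6, 1.2]
grip_width: 0.0006
grip_force: 0.9
```

carry_out([
  [1,[-2,0,0],[0,0,0]],
  [1,[-2,0,0],[0,0,0]],
  [1,[-1,0,0],[0,0,0]],
  [1,[0,0,0],[0,0,0]],
])

```text
time_s: 17.0
ee_pos: [0.4768, 0.1573, 0.0884]
eef_rot: [-3.141, 0.0, 1.555]
force: [-0.3, 0.4, 0.2]
grip_width: 0.0004
grip_force: 0.1
```

Not yet at the stop; I push a little further.

carry_out([
  [1,[-1,0,0],[0,0,0]],
  [1,[-1,0,0],[0,0,0]],
  [1,[-1,0,0],[0,0,0]],
  [1,[0,0,0],[0,0,0]],
])

```text
time_s: 17.5
ee_pos: [0.4768, 0.1547, 0.0884]
eef_rot: [3.142, -0.001, 1.555]
force: [0.5, 3.8, -1.6]
grip_width: 0.0007
grip_force: 2.4
```

carry_out([
  [1,[-1,0,0],[0,0,0]],
  [1,[-1,0,0],[0,0,0]],
  [1,[0,0,0],[0,0,0]],
])

```text
time_s: 17.88
ee_pos: [0.4768, 0.1543, 0.0885]
eef_rot: [3.141, -0.004, 1.555]
force: [-0.2, 18.4, -3.4]
grip_width: 0.0006
grip_force: 9.5
```

At the stop (18 N, no more travel). I back off, rise and check.

carry_out([
  [1,[4,0,0],[0,0,0]],
  [1,[8,0,0],[0,0,0]],
  [1,[0,0,-15],[0,0,0]],
  [1,[0,0,-30],[0,0,0]],
  [1,[0,0,-30],[0,0,0]],
  [1,[-20,0,-30],[0,0,0]],
  [1,[-35,0,0],[0,0,0]],
  [1,[-40,0,0],[0,0,0]],
  [1,[-40,0,0],[0,0,0]],
  [1,[-30,0,0],[0,0,0]],
])

```text
time_s: 19.12
ee_pos: [0.4742, -0.0023, 0.1946]
eef_rot: [3.141, 0.0, 1.554]
force: [0.4, 0.4, -0.2]
grip_width: 0.0008
grip_force: 0.0
```

carry_out([
  [1,[-30,0,0],[0,0,0]],
  [1,[-20,0,0],[0,0,0]],
  [1,[0,0,0],[0,0,0]],
])

```text
time_s: 19.5
ee_pos: [0.4735, -0.0516, 0.1943]
eef_rot: [3.141, 0.0, 1.553]
force: [-0.5, 0.6, -0.1]
grip_width: 0.0005
grip_force: 0.0
```

```bash
python3 - <<'E'
from h import *
for c in('top','side'):
    d=ctrl.camera(c)
    b=blue(d,proj(d,[.4765,.143,.0975])[0],20);print(c,len(b),b.mean(0))
    for t in('green_dish','petri_dish'): print(t,[(round(r['score'],2),np.round(r['at'],4).tolist()) for r in ctrl.place_of(t,c)][:1])
    cv2.imwrite(f'pics/{c}3.png',d['img'])
E
```

```text
top 47 [256.9787234  271.65957447]
green_dish [(0.63, [0.581, 0.1726, 0.0694])]
petri_dish [(0.67, [0.5391, -0.1829, 0.067])]
side 83 [360.09638554 296.97590361]
green_dish [(0.91, [0.5728, 0.1738, 0.068])]
petri_dish []
```

View pics/side3.png

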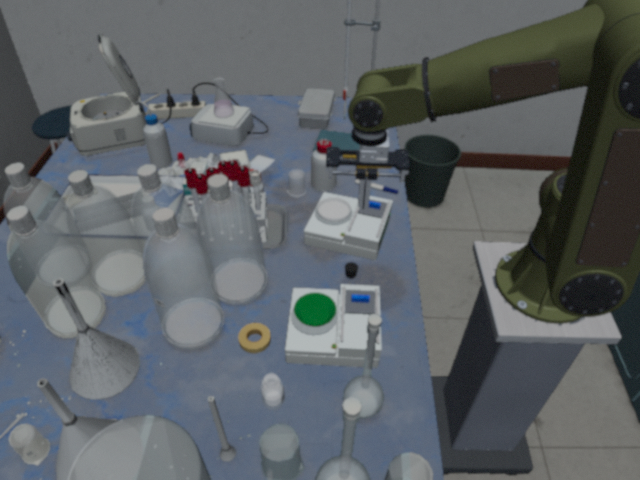

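The side view shows the fin back at ~(360,297) with the cover home. The dishes and bystanders are where they were, and the arm is clear.

```bash
python3 -c "
from station import ctrl
print(ctrl.hand_in())"
```

```text
the job is handed in; nothing more can be done
None
```

The green-dish balance has been tared: cover pushed fully open, key pressed to the bottom for about a second, cover pushed back home to its stop with both dishes in place, and the job handed in at about 20 s.

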